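# Bolt the splash cover of an injector test bench

## Task

Lock the bench's splash cover with its barrel bolt: slide the bolt across, against the spring in the keeper, until its handle lines up with the keeper's notch, turn the handle down into the notch, and let go so that it stays locked. Work gently, by feel: lean the handle only lightly on the guide and the keeper while you find the notch (never press it on them with more than about 30 N), and leave the other things on the bench where they are.

Things in the scene. Friction and masses are not known exactly. Their poses are not given: they have to be found in the camera images.
- station: Fixed low green plinth, 280 x 440 x 50 mm, with a clear splash cover (120 mm high) shut on its +y end, its near face at y = 119 mm. Origin on the table, below the bolt's axis, 30 mm to the -y side of the plinth's centre. The axis runs level along y at x = 0, 84 mm above the table (34 above the plinth's top). The handle turns down to +x.
- guide: Fixed steel channel of the bolt. Origin on the plinth's top (50 mm above the table), directly above the station's origin; same axes. Its +x wall (inner face 8.5 mm from the bolt's axis, top 26 mm above the axis, y = -130 to -28 mm) holds the handle upright: it can lean about 0.16 rad, then rests on the wall's top edge, where a push on the knob is felt 2.3 times as hard.
- keeper: Fixed foot, origin and axes as the guide's, under a dark strike that is screwed down up to 16 mm either way along y (differs by bench, not reported). The strike: a wall that continues the guide's (top 26.5 mm above the axis), with the notch in it, 12.4 mm wide, open at the top, middle at y = 0 +- 16 mm; the wall goes on 18 mm past the notch to a solid stop; then a spring housing to y = 91 mm.
- bolt (a joint): Slide of the bolt along the station's +y, m: 0 drawn back, more towards the keeper; the handle stands at y = -0.075 + this. In line with the notch at 0.075 +- 0.016, within 1.7 mm; it can overshoot by 18 mm. Rubs with 2.5 N. The keeper's spring meets the rod 8 mm before the notch's middle: 5 N there, 8 N at the notch, 16 N at the stop; let go, the bolt with its handle up springs back.
- handle (a joint): Turn of the bolt's handle in rad: 0 upright, growing as it goes down to the station's +x side; fully down at 1.38. Turns stiffly (about 0.05 N m) and stays where left. Locked: more than 1.0.
- knob (a point): Centre of the black ball knob, 22 mm across, at the end of the handle: a 9 x 9 mm square steel stem that stands square out of the rod; the knob's centre is 60 mm from the bolt's axis.
- injector: Bystander: loose injector, 125 mm long, lying on the plinth on the robot's side of the bolt; origin at its underside.
- cap_nut: Bystander: steel ring nut, 28 mm across, 20 mm high, on the plinth beyond the bolt; origin at its underside.
- nozzle: Bystander: brass nozzle, 20 mm across, 32 mm high, standing on the plinth beyond the bolt; origin at its underside.
- wrench: Bystander: wrench lying on the table, left.
- mug: Bystander: white mug, 80 mm across, 90 mm high, on the table, left.
- screwdriver: Bystander: screwdriver lying on the table, right.
- jar: Bystander: amber jar, 60 mm across, 75 mm high, on the table, right.

How it is judged:
On the way:
1. the bolt is slid across with its handle still up (slide past 50 mm, handle below 0.5 rad) (value of joint bolt above 0.05 m and value of joint handle below 0.5 rad), for 0.1 s.
At the end, for the whole second after the job is handed in: The bolt is across (slide past 50 mm) and its handle is down in the keeper's notch (turned more than 1.0 rad), at rest and let go (value of joint bolt above 0.05 m and value of joint handle above 1 rad and velocity of joint bolt below 0.01 m/s and velocity of joint handle below 0.1 rad/s); the robot touches nothing.
It fails at once if the handle is forced against the keeper with more than 35 N (contact force between handle and keeper above 35 N).
It fails at once if the handle is forced against the guide with more than 35 N (contact force between handle and guide above 35 N).
It fails at once if a bystander is moved by more than 30 mm (distance of any of injector, cap_nut, nozzle, wrench, mug, screwdriver, jar from where it was at the start of the episode above 0.03 m).
It also fails if it takes over 67 s, if anything falls off the work surface, if the arm or the gripper's body presses on something with over 40 N, if the wrist force passes 120 N, or if a joint passes its speed limit or range.

## Robot

A 6-joint arm with a two-finger parallel gripper is mounted at the origin on the work surface. World frame = base frame: x ahead of the robot, y to its left, z up, the work surface at z = 0. Lengths are in m, angles in rad, forces in N, time in s.
With the tool pointing down it reaches from about 0.25 to 0.775 m from the base axis. Payload 4 kg.
Tool frame: the origin (TCP) lies midway between the tips of the shut fingers; the grasp point (between the pads) lies 19 mm behind it; z points along the fingers, y is the line along which they close (so a half turn about z gives the same grasp; the last joint's range is limited). The gripper opens to 94 mm and grips with 3 to 60 N. Pads are 16 mm wide; open, the fingers measure 119 mm over their backs; the gripper's body (75 mm by 177 mm) begins 78 mm behind the grasp point.
Start: joints at [1.223, 0.087, 1.371, -0, 1.684, -0.103], TCP at [0.133, 0.534, 0.206] pointing down, gripper open.
Joint ranges: [-3.1, 3.1], [-0.76, 2.03], [0.27, 2.55], [-1.08, 4.22], [0.17, 2.65], [-2.57, 2.57]. Speed limits (rad/s): [2.79, 2.79, 3.14, 3.14, 3.14, 3.14].

## Interface

Orientations are given as [roll, pitch, yaw] about the fixed x, y, z axes, in that order (R = Rz(yaw) Ry(pitch) Rx(roll)).
In Python, from bench import get_obs, snapshot, close_job gives the robot as it stands. The module is installed in compiled form; this text tells all that it offers.
- The arm moves only by the tool drive_tool, never from a script. Its argument "commands" is a list of rows, each a list of 6 numbers: the shift along the tool's x, y, z in units of 0.04 m (1.0 is 0.04 m), then the turn, a rotation vector about the tool's x, y, z in units of 0.1 rad (1.0 is 0.1 rad). In form: [[dx, dy, dz, wx, wy, wz], ...]. A call has 1 to 20 rows; each row shifts and turns the commanded pose from where the row before left it, along the tool's axes as they then stand; what a row does not reach is not made up. A row lasts 1/8 s, in which the tool goes at most 62.5 mm and 10.7 degrees, less where a joint would pass 70% of its speed; a pose out of reach is approached as far as the arm can. A call with a number of a shift or a turn outside -1 to 1 is refused whole. A call with a gripper value outside its range is refused whole. "gripper" is the closure, from 0 (fully open) to 1 (shut), set as the call begins (left out, the last holds). The fingers move at their own pace and stop on an object; the grip force is fixed at half the most. Time passes only in rows, so rows that do not move let the fingers close. It gives the time, the measured TCP pose, the force, the opening and the grip force at its end, in the units of the state.
- get_obs(): the state, without advancing time (a new reading comes with each control period).
- snapshot(name): name is "scene" or "top" or "wrist"; returns a dict with "image" (480x640x3 uint8, blue, green, red), "range_z" (480x640 float32, m along the optical axis (not along the pixel's ray), 0 where there is no reading), "fx", "fy", "cx", "cy" (pixels), "rvec" (rotation vector, rad) and "tvec" (3), from world to camera coordinates, as OpenCV has them. Camera axes: x right, y down, z forward; pixel columns grow to the right and rows downward; lengths in m; the calibration is good to about 2 mm. A picture is of the moment at which its call begins.
- close_job(): hands the job in; it is judged then, once.
The state is a dict: "time": time; "joint_positions": joint angles; "qvel": joint speeds; "joint_torque": joint torques, N m; "tool_pos": TCP position; "ee_rot": TCP orientation; "wrist_force": force on the tool from outside, world axes, zero at the start; "wrist_torque": the same for the moment, N m; "width": finger opening in m; "finger_force": force on a finger pad.
Only numpy, scipy, OpenCV 4.12 (cv2) and the standard library are available. Lean on these libraries where they do the work, as an engineer would, in place of code of your own. Each camera call takes 0.05 s, during which the arm holds its last target. There are 200 camera calls.

## Working session

There is one attempt and no reset: what is moved stays moved. The work goes in short steps, Python scripts to look and compute and a tool call to move; the robot and the scene stay as the last step left them, time stands still between calls to the robot, and variables do not carry over. Pictures are saved under pics/ and viewed, at most 10 in all, crops included, and the job is handed in when it is done.

Besides the shell and the picture viewer there is one more tool, called after "Request:" as a command line: name --pt "numbers of a row" for each row, then --argument value for the rest. drive_tool: Moves the arm, as the interface text tells. Its arguments: {"type":"object","properties":{"commands":{"type":"array"},"gripper":{"type":"number"}},"required":["commands"]}

```bash
mkdir -p pics
cat > h.py <<'E'
import numpy as np, cv2
from bench import get_obs, snapshot, close_job
def world(s):
    R=cv2.Rodrigues(np.array(s["rvec"],float))[0]; t=np.array(s["tvec"],float).ravel()
    z=s["range_z"]; v,u=np.mgrid[:480,:640]
    p=np.stack([(u-s["cx"])/s["fx"]*z,(v-s["cy"])/s["fy"]*z,z],-1)
    return (p-t)@R
E
python3 - <<'E'
from h import *
for n in("top","scene"):
    s=snapshot(n); cv2.imwrite(f"pics/{n}0.png",s["image"]); np.savez(f"{n}0.npz",**s)
o=get_obs(); print(o["tool_pos"],o["ee_rot"],o["wrist_force"],o["time"],o["width"])
E
```

```text
[0.13312    0.53313169 0.20444244] [-3.13962171e+00 -2.16215131e-04  2.89682044e+00] [ 0.16969817 -0.60794383  0.02824626] 0.1 0.09395514226232804
```

View pics/top0.png

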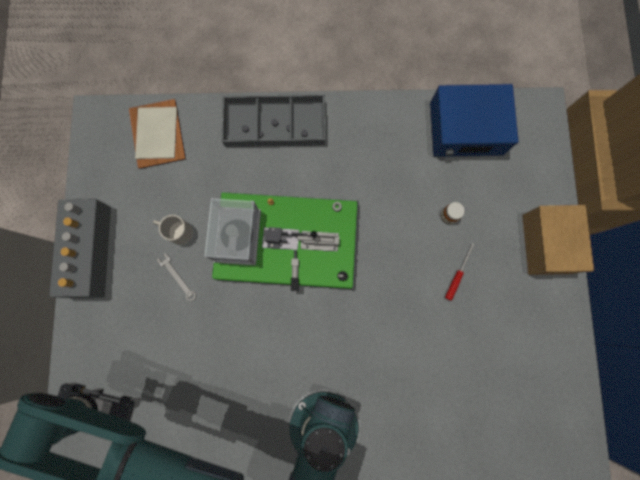

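View pics/scene0.png

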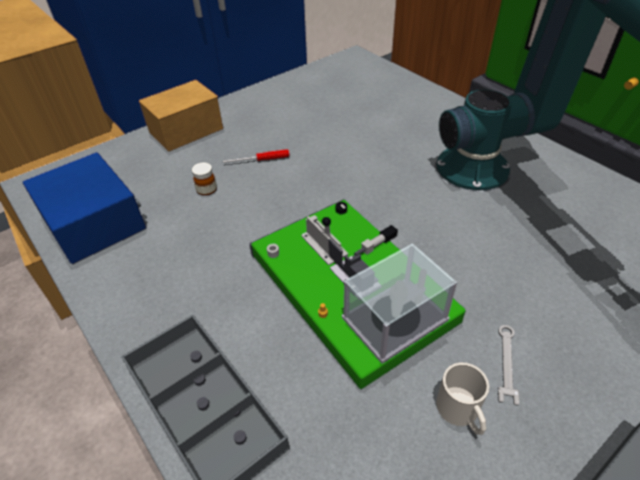

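The top view shows the green plinth at (213-358, 193-288), the cover on its left (+y) end, the knob near (314,235), the dark strike near (275,237) and the injector near (294,268). Next I fit the plinth pose and locate the knob.

Run:
```python
from h import *
s=dict(np.load("top0.npz")); P=world(s); im=s["image"].astype(int)
b,g,r=im[...,0],im[...,1],im[...,2]
m=((g>100)&(r<90)&(b<90)&(abs(P[...,2]-.05)<.012)).astype(np.uint8)
m[:,:190]=0;m[:,380:]=0
pts=P[m>0]; print(len(pts),np.median(pts[:,2]))
rect=cv2.minAreaRect((pts[:,:2]*1000).astype(np.float32)); print(rect); print(cv2.boxPoints(rect))
for n in("top","scene"):
    s=dict(np.load(n+"0.npz")); P=world(s); im=s["image"].astype(int)
    k=(im.max(-1)<60)&(P[...,2]>.12)&(P[...,2]<.16)&(s["range_z"]>0)
    u=(slice(215,250),slice(300,330)) if n=="top" else (slice(205,245),slice(310,345))
    v,uu=np.nonzero(k[u]); q=P[u][k[u]]; print(n,len(q),v.mean()+u[0].start,uu.mean()+u[1].start,q.mean(0),q.min(0),q.max(0))
```

```text
6954 0.05118711979552769
((571.658935546875, 112.23237609863281), (439.3348388671875, 279.8179016113281), 85.09788513183594)
[[ 413.49036   -94.6758  ]
 [ 692.2848   -118.587265]
 [ 729.8275    319.14056 ]
 [ 451.03308   343.052   ]]
top 27 234.25925925925927 313.4074074074074 [0.56397199 0.02063707 0.15346571] [0.55732548 0.01305699 0.14475845] [0.57080095 0.0276919  0.15937312]
scene 52 221.5 325.9807692307692 [0.5726613  0.02544813 0.14877894] [0.56315848 0.01737391 0.13580234] [0.57968145 0.03157844 0.1579038 ]
```

Request:
drive_tool --pt "0 0 -1 0 0 -0.55" --pt "0 0 -1 0 0 -0.55" --pt "0 0 -0.5 0 0 -0.5" --pt "-0.9 -0.9 0 0 0 0" --pt "-0.9 -0.9 0 0 0 0" --pt "-0.9 -0.9 0 0 0 0" --pt "-0.9 -0.9 0 0 0 0" --pt "-0.9 -0.9 0 0 0 0" --pt "-0.9 -0.9 0 0 0 0" --pt "-0.9 -0.9 0 0 0 0" --pt "-0.9 -0.9 0 0 0 0" --pt "-0.9 -0.9 0 0 0 0" --pt "-0.9 -0.9 0 0 0 0" --pt "-0.9 -0.9 0 0 0 0" --pt "-0.9 -0.9 0 0 0 0" --pt "0 0 0 0 0 0"

```text
time: 2.1
tool_pos: [0.5283, 0.064, 0.3034]
ee_rot: [-3.141, -0.003, 3.052]
wrist_force: [-0.6, 0.7, -0.2]
width: 0.0939
finger_force: 0.0
```

Run:
```python
from h import *
s=snapshot("wrist"); cv2.imwrite("pics/w1.png",s["image"]); np.savez("w1.npz",**s)
o=get_obs(); print(o["tool_pos"],o["ee_rot"],o["wrist_force"],o["time"])
```

```text
[0.52740728 0.06548693 0.30403251] [ 3.14147675e+00 -3.01920188e-03  3.05415341e+00] [-0.10073374  0.37896509 -0.68381793] 2.15
```

View pics/w1.png

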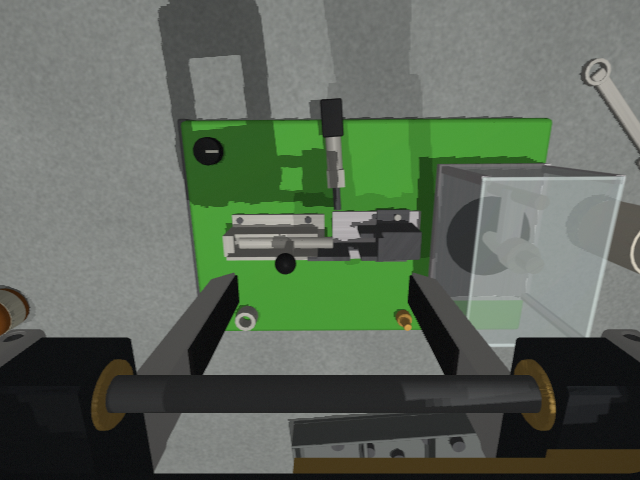

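The wrist view shows the knob at (285,263). The strike's wall runs along row ~255, with a light gap (the notch) near (354,253). The nut is at (246,319) and the nozzle at (404,319). I crop the notch and refine.

```bash
cat >> h.py <<'E'
YAW=-.0855; O=np.array([.5691,.0823])
def st(p):
    c,s_=np.cos(YAW),np.sin(YAW); d=np.asarray(p)[...,:2]-O
    return np.stack([d[...,0]*c+d[...,1]*s_,-d[...,0]*s_+d[...,1]*c],-1)
def ray(s,u,v,z):
    R=cv2.Rodrigues(np.array(s["rvec"],float))[0]; C=-R.T@np.array(s["tvec"],float).ravel()
    d=R.T@np.array([(u-s["cx"])/s["fx"],(v-s["cy"])/s["fy"],1]); return C+d*(z-C[2])/d[2]
E
python3 - <<'E'
from h import *
s=dict(np.load("w1.npz")); P=world(s); im=s["image"].astype(int)
b,g,r=im[...,0],im[...,1],im[...,2]
m=(g>90)&(r<.6*g)&(b<.6*g)&(abs(P[...,2]-.05)<.01)
m2=((g>1.5*r)&(g>1.5*b)&(abs(P[...,2]-.05)<.01)); q=P[m2]
rect=cv2.minAreaRect((q[:,:2]*1000).astype(np.float32)); print(rect,np.median(q[:,2]))
k=(im.max(-1)<50)&(P[...,2]>.125); k[:240]=0;k[285:]=0;k[:,:265]=0;k[:,305:]=0
v,u=np.nonzero(k); print("knob px",u.mean(),v.mean(),u.min(),u.max(),v.min(),v.max(),k.sum()); K=ray(s,(u.min()+u.max())/2,(v.min()+v.max())/2,.144);print(K,st(K))
print("notch",st(ray(s,354,253,.1105)))
for v in (250,252,254,256,258):
    print(v,im[v,325:385].mean(-1).astype(int).tolist()); 
print((P[254,325:385,2]*1000).astype(int).tolist()); print((st(P[254,325:385])*1000).astype(int)[::3].tolist())
for n,(u,v) in dict(nut=(246,319),noz=(404,319)).items(): print(n,st(ray(s,u,v,.07)))
cv2.imwrite("pics/w1c.png",cv2.resize(s["image"][200:290,210:440],None,fx=3.4,fy=3.4,interpolation=cv2.INTER_CUBIC))
E
```

```text
((570.8678588867188, 110.05484008789062), (437.6524353027344, 278.63763427734375), 85.16397857666016) 0.048862446538280375
knob px 284.9373134328358 262.99402985074624 275 295 253 273 335
[0.56768952 0.02104295 0.144     ] [ 0.00382577 -0.06115373]
notch [0.0046126  0.01197451]
250 [36, 34, 35, 34, 34, 35, 34, 33, 34, 33, 34, 33, 33, 32, 33, 32, 33, 33, 33, 35, 32, 31, 33, 64, 100, 116, 117, 117, 118, 117, 117, 119, 109, 75, 33, 34, 33, 33, 33, 33, 34, 34, 33, 33, 32, 34, 34, 32, 34, 34, 31, 31, 41, 61, 76, 76, 77, 76, 77, 75]
252 [34, 33, 34, 33, 33, 33, 33, 34, 34, 33, 33, 33, 32, 32, 33, 32, 34, 34, 34, 34, 32, 33, 32, 58, 128, 169, 169, 168, 168, 169, 169, 170, 170, 138, 60, 33, 32, 34, 34, 34, 34, 32, 34, 33, 32, 35, 33, 35, 33, 33, 33, 30, 41, 63, 77, 77, 77, 76, 75, 76]
254 [32, 32, 33, 33, 34, 32, 33, 34, 32, 32, 30, 34, 33, 34, 32, 33, 32, 34, 33, 33, 32, 33, 34, 32, 99, 156, 172, 172, 172, 172, 172, 173, 172, 160, 111, 30, 32, 34, 33, 34, 33, 34, 35, 33, 33, 34, 33, 33, 34, 34, 32, 33, 40, 63, 76, 74, 75, 76, 74, 73]
256 [43, 40, 41, 39, 41, 40, 41, 40, 39, 40, 41, 42, 41, 
[... 280 characters left out ...]
0, 79, 76, 74, 72, 84, 128, 158, 156, 152, 143, 135, 135, 133, 132, 126, 97, 62, 76, 77, 79, 80, 77, 77, 77, 74, 74, 74, 74, 76, 75, 75, 71, 61, 68, 76, 75, 76, 75, 74, 74]
[101, 100, 100, 101, 101, 99, 99, 99, 100, 101, 100, 100, 101, 101, 102, 100, 101, 100, 101, 100, 101, 100, 101, 101, 102, 53, 54, 54, 54, 54, 54, 55, 52, 53, 53, 96, 100, 101, 101, 101, 102, 101, 101, 101, 102, 101, 102, 101, 101, 99, 101, 101, 108, 113, 112, 113, 114, 111, 112, 100]
[[8, -20], [8, -16], [9, -13], [8, -9], [8, -6], [9, -3], [8, 0], [9, 3], [8, 7], [24, 14], [24, 18], [25, 22], [9, 20], [8, 24], [8, 27], [8, 31], [8, 34], [9, 37], [5, 39], [5, 42]]
nut [ 0.10827086 -0.12347763]
noz [0.10907416 0.08247374]
```

View pics/w1c.png

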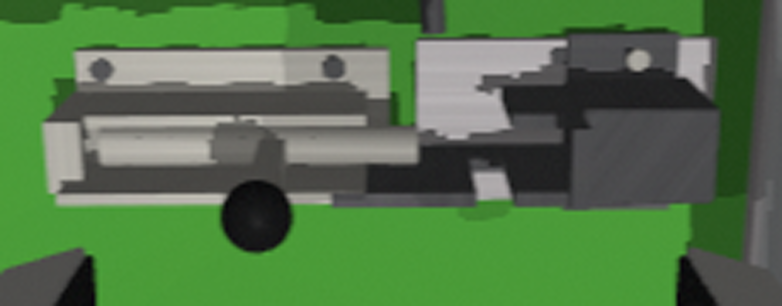

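Request:
drive_tool --pt "-0.55 -0.51 0.5 0 0 0" --pt "-0.55 -0.51 0.5 0 0 0" --pt "0 0 0.7 0 0 0" --pt "0 0 0.7 0 0 0" --pt "0 0 0.7 0 0 0" --pt "0 0 0.6 0 0 0" --pt "0 0 0.5 0 0 0" --pt "0 0 0.28 0 0 0" --pt "0 0 0 0 0 0" --pt "0 0 0 0 0 0"

```text
time: 3.4
tool_pos: [0.568, 0.0225, 0.1275]
ee_rot: [3.141, 0.002, 3.057]
wrist_force: [0.1, -0.4, -0.5]
width: 0.0943
finger_force: 0.0
```

```bash
cat > g.py <<'E'
from h import *
o=get_obs(); p=o["tool_pos"]; w=np.array(o["wrist_force"]); c,s=np.cos(YAW),np.sin(YAW)
print("t",o["time"],"tcp st",st(p),"z",p[2],"rot",o["ee_rot"],"F st",[round(float(v),1) for v in (w[0]*c+w[1]*s,-w[0]*s+w[1]*c,w[2])],"M",o["wrist_torque"],"w",o["width"],o["finger_force"])
E
python3 g.py
```

```text
t 3.4 tcp st [ 0.00404223 -0.05962333] z 0.12746629301741896 rot [3.14135648e+00 1.87215905e-03 3.05725206e+00] F st [0.1, -0.4, -0.5] M [-0.01464634  0.03668519 -0.00588212] w 0.09429478453927759 0.0
```

Request:
drive_tool --pt "0 -0.04 0.06 0 0 0" --pt "0 0 0 0 0 0" --pt "0 0 0 0 0 0" --pt "0 0 0 0 0 0" --pt "0 0 0 0 0 0" --pt "0 0 0 0 0 0" --pt "0 0 0 0 0 0" --pt "0 0 0 0 0 0" --gripper 1

```text
time: 4.4
tool_pos: [0.5674, 0.0209, 0.1239]
ee_rot: [3.141, -0.0, 3.057]
wrist_force: [0.6, 0.9, 0.5]
width: 0.0202
finger_force: 30.0
```

```bash
python3 g.py
```

```text
t 4.4 tcp st [ 0.0035847  -0.06136154] z 0.12385996166761955 rot [ 3.14101176e+00 -1.97791631e-05  3.05690622e+00] F st [0.5, 1.0, 0.5] M [ 0.1211253   0.01204442 -0.0561779 ] w 0.020240508573763718 30.004290640354156
```

Request:
drive_tool --pt "0 0.15 0 0 0 0" --pt "0 0.2 0 0 0 0" --pt "0 0.2 0 0 0 0" --pt "0 0.2 0 0 0 0" --pt "0 0 0 0 0 0" --pt "0 0 0 0 0 0"

```text
time: 5.15
tool_pos: [0.57, 0.052, 0.1239]
ee_rot: [3.139, 0.0, 3.058]
wrist_force: [0.6, 2.3, 0.5]
width: 0.0204
finger_force: 30.0
```

```bash
python3 g.py
```

```text
t 5.15 tcp st [ 0.00353   -0.0301096] z 0.12388687315163091 rot [3.13887596e+00 9.46970031e-05 3.05769297e+00] F st [0.4, 2.3, 0.5] M [ 0.43910039 -0.02105355 -0.02197345] w 0.020398031143934195 30.00000536441803
```

Request:
drive_tool --pt "0 0.2 0 0 0 0" --pt "0 0.2 0 0 0 0" --pt "0 0.2 0 0 0 0" --pt "0 0.2 0 0 0 0" --pt "0 0.1 0 0 0 0" --pt "0 0 0 0 0 0" --pt "0 0 0 0 0 0"

```text
time: 6.02
tool_pos: [0.573, 0.0874, 0.1239]
ee_rot: [3.14, -0.0, 3.057]
wrist_force: [-1.4, 0.8, 0.6]
width: 0.0205
finger_force: 30.0
```

```bash
python3 g.py
python3 - <<'E'
from h import *
s=snapshot("wrist"); cv2.imwrite("pics/w2.png",s["image"]); np.savez("w2.npz",**s)
E
```

```text
t 6.025 tcp st [0.00347293 0.00537484] z 0.12388555058246302 rot [ 3.13951954e+00 -1.86778517e-05  3.05727587e+00] F st [-1.5, 0.6, 0.6] M [0.18916569 0.06594214 0.0034418 ] w 0.020487250761578354 30.000002682209015
```

View pics/w2.png

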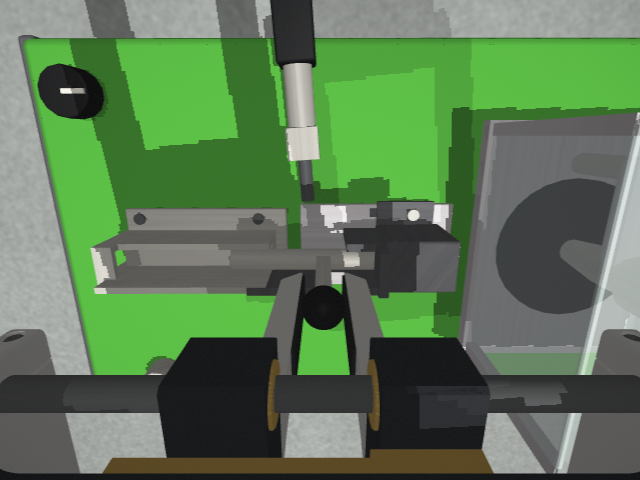

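Run:
```python
from h import *
s=dict(np.load("w2.npz")); im=s["image"].astype(int)
for v in (272,276,280,284): print(v,im[v,316:352].mean(-1).astype(int).tolist())
print("knob",st(ray(s,324,307,.144)))
for u in (329,345): print(u,st(ray(s,u,282,.1105)))
```

```text
272 [83, 90, 90, 92, 91, 92, 92, 91, 91, 90, 89, 92, 90, 91, 106, 146, 172, 173, 172, 172, 172, 172, 172, 172, 173, 173, 172, 154, 105, 59, 59, 53, 47, 44, 46, 46]
276 [88, 90, 92, 91, 91, 91, 92, 93, 90, 91, 90, 92, 92, 90, 90, 158, 212, 213, 212, 213, 212, 212, 212, 212, 211, 178, 90, 21, 41, 79, 101, 101, 102, 100, 100, 100]
280 [90, 90, 91, 91, 91, 91, 93, 91, 91, 89, 89, 90, 91, 91, 92, 138, 192, 209, 207, 208, 209, 209, 209, 209, 209, 176, 89, 22, 21, 68, 98, 99, 99, 100, 99, 101]
284 [91, 91, 91, 91, 92, 92, 91, 92, 92, 88, 89, 90, 91, 90, 90, 98, 112, 116, 116, 115, 116, 116, 116, 116, 116, 97, 48, 18, 22, 30, 74, 99, 100, 100, 100, 99]
knob [0.00383102 0.00574467]
329 [0.0049177  0.00880956]
345 [0.00491823 0.01822125]
```

Request:
drive_tool --pt "0 0.08 0 0 0 0" --pt "0 0.08 0 0 0 0" --pt "-0.05 0 0 0 0 0" --pt "-0.05 0 0 0 0 0" --pt "0 0 0 0 0 0" --pt "0 0 0 0 0 0"

```text
time: 6.82
tool_pos: [0.577, 0.0898, 0.1235]
ee_rot: [-3.137, -0.001, 3.055]
wrist_force: [-1.3, -7.7, -0.3]
width: 0.0203
finger_force: 30.0
```

```bash
python3 g.py
```

```text
t 6.825 tcp st [0.00725006 0.00811615] z 0.12346499795948102 rot [-3.13672893e+00 -1.39660787e-03  3.05516773e+00] F st [-0.7, -7.8, -0.3] M [-1.12978868  0.379405   -0.04933633] w 0.020329930276112358 29.999980330467224
```

Request:
drive_tool --pt "0 0.1 0 0 0 0" --pt "-0.05 0 0 0 0 0" --pt "0 0 0 0 0 0" --pt "0 0 0 0 0 0"

```text
time: 7.32
tool_pos: [0.5789, 0.0929, 0.1232]
ee_rot: [-3.135, -0.003, 3.055]
wrist_force: [-2.5, -7.5, 0.5]
width: 0.0202
finger_force: 30.0
```

```bash
python3 g.py
```

```text
t 7.325 tcp st [0.00886793 0.0114114 ] z 0.12321720233251181 rot [-3.13533855e+00 -2.51838570e-03  3.05481011e+00] F st [-1.8, -7.7, 0.5] M [-1.35295112  0.48452917  0.06014235] w 0.02015441396356125 30.000095665454865
```

Request:
drive_tool --pt "-0.05 0.01 0.01 0 0 0" --pt "-0.05 0 0.01 0 0 0" --pt "0 0 0 0 0 0" --pt "0 0 0 0 0 0"

```text
time: 7.82
tool_pos: [0.5829, 0.0931, 0.1225]
ee_rot: [-3.136, -0.003, 3.055]
wrist_force: [-2.5, -6.6, 1.3]
width: 0.0205
finger_force: 30.0
```

```bash
python3 g.py
```

```text
t 7.825 tcp st [0.01284335 0.01196312] z 0.12252932400622737 rot [-3.13569276e+00 -2.50792170e-03  3.05478044e+00] F st [-1.9, -6.8, 1.3] M [-1.32668529  0.56916797 -0.06394769] w 0.02048710625924395 30.000133216381073
```

Request:
drive_tool --pt "-0.05 0 0.01 0 0 0" --pt "-0.05 0 0.015 0 0 0" --pt "0 0 0 0 0 0" --pt "0 0 0 0 0 0"

```text
time: 8.32
tool_pos: [0.5871, 0.0929, 0.1216]
ee_rot: [-3.136, -0.002, 3.055]
wrist_force: [-1.6, -7.7, 0.3]
width: 0.0203
finger_force: 30.0
```

```bash
python3 g.py
```

```text
t 8.325 tcp st [0.01701994 0.01209141] z 0.12159318751789601 rot [-3.13597642e+00 -2.02901546e-03  3.05511086e+00] F st [-0.9, -7.8, 0.3] M [-1.23765097  0.53354801  0.07661013] w 0.020342921808535752 29.999959766864777
```

Request:
drive_tool --pt "-0.14 0 0.045 0 0 0" --pt "-0.14 0 0.06 0 0 0" --pt "-0.13 0 0.08 0 0 0" --pt "-0.13 0 0.08 0 0 0" --pt "0 0 0 0 0 0" --pt "0 0 0 0 0 0"

```text
time: 9.07
tool_pos: [0.6097, 0.0911, 0.1113]
ee_rot: [-3.136, 0.0, 3.055]
wrist_force: [0.1, -6.1, -0.3]
width: 0.0203
finger_force: 30.0
```

```bash
python3 g.py
```

```text
t 9.075 tcp st [0.03966954 0.01220157] z 0.11129773653634269 rot [-3.13645758e+00  3.71463209e-04  3.05493715e+00] F st [0.6, -6.1, -0.3] M [-1.18800871  0.15582389  0.02637234] w 0.020270865326678593 30.000056326389313
```

Request:
drive_tool --pt "-0.11 0 0.1 0 0 0" --pt "-0.11 0 0.105 0 0 0" --pt "-0.09 0 0.12 0 0 0" --pt "-0.085 0 0.125 0 0 0" --pt "0 0 0 0 0 0" --pt "0 0 0 0 0 0"

```text
time: 9.82
tool_pos: [0.6282, 0.0895, 0.0952]
ee_rot: [-3.137, 0.008, 3.055]
wrist_force: [4.0, -6.9, 1.6]
width: 0.0182
finger_force: 29.6
```

```bash
python3 g.py
```

```text
t 9.825 tcp st [0.05826914 0.01225599] z 0.09524916763081503 rot [-3.13712665  0.00774104  3.05476838] F st [4.6, -6.5, 1.6] M [-1.24301241 -0.6001601   0.01187605] w 0.018166470201201757 29.623097609728575
```

Request:
drive_tool --pt "0.04 0 0.06 0 0 0" --pt "0 0 0.08 0 0 0" --pt "0 0 0.08 0 0 0" --pt "0 0 0.08 0 0 0" --pt "0 0 0 0 0 0" --pt "0 0 0 0 0 0"

```text
time: 10.58
tool_pos: [0.6337, 0.0891, 0.0884]
ee_rot: [-3.138, 0.026, 3.054]
wrist_force: [14.1, -8.5, 7.3]
width: 0.0165
finger_force: 30.7
```

```bash
python3 g.py;  python3 - <<'E'
from h import *
s=snapshot("wrist"); cv2.imwrite("pics/w3.png",s["image"]); np.savez("w3.npz",**s)
E
```

```text
t 10.575 tcp st [0.06376556 0.01230181] z 0.08842358494568478 rot [-3.13849222  0.02621294  3.05440341] F st [14.8, -7.3, 7.3] M [-1.47889615 -2.27187669  0.07474569] w 0.016451634779583144 30.707174688577652
```

View pics/w3.png

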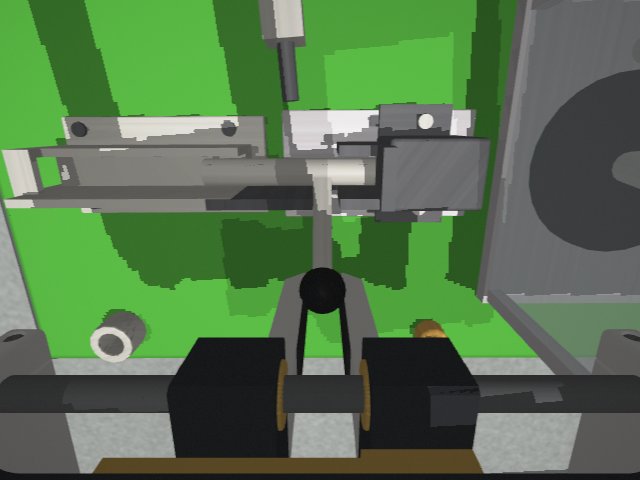

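The view shows the stem lying through the notch and the knob at (322,290), now partly slipped out of the pads toward the bolt. I will let go, look at the handle angle, then press it the rest of the way from above with shut fingers.

Request:
drive_tool --pt "0 0 0 0 0 0" --pt "0 0 0 0 0 0" --pt "0 0 0 0 0 0" --pt "0 0 0 0 0 0" --pt "0 0 -0.5 0 0 0" --pt "0 0 -0.7 0 0 0" --pt "0 0 -0.7 0 0 0" --pt "0 0 0 0 0 0" --pt "0 0 0 0 0 0" --gripper 0.4

```text
time: 11.75
tool_pos: [0.6232, 0.093, 0.1571]
ee_rot: [3.142, -0.001, 3.057]
wrist_force: [0.1, 0.2, -0.2]
width: 0.0562
finger_force: 0.0
```

```bash
python3 g.py;  python3 - <<'E'
from h import *
s=snapshot("wrist"); cv2.imwrite("pics/w4.png",s["image"]); np.savez("w4.npz",**s)
P=world(s); k=(s["image"].max(-1)<50)&(P[...,2]>.08)&(P[...,2]<.14)
q=P[k]; d=st(q); n=(abs(d[:,1]-.012)<.02)&(d[:,0]>.03)&(d[:,0]<.08)
print(n.sum(),d[n].mean(0),d[n].min(0),d[n].max(0),q[n][:,2].max(),q[n][:,2].min())
E
```

```text
t 11.75 tcp st [0.05302357 0.01528317] z 0.1570658033844316 rot [ 3.14153364e+00 -5.99877571e-04  3.05691068e+00] F st [0.0, 0.2, -0.2] M [ 5.34244866e-02 -1.60116559e-02 -8.26177810e-05] w 0.05620898940205931 0.0
807 [0.04801306 0.01192634] [0.03970498 0.00132798] [0.0589226  0.02165369] 0.12707845902422465 0.1135991784470991
```

View pics/w4.png

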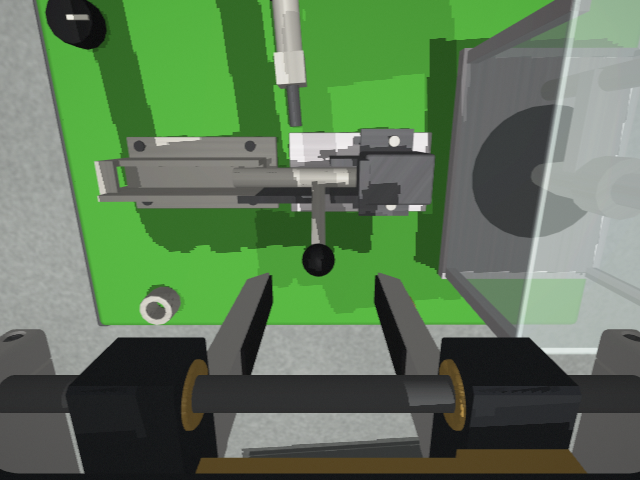

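Request:
drive_tool --pt "-0.05 -0.07 0 0 0 0" --pt "0 0 0 0 0 0" --pt "0 0 0 0 0 0" --pt "0 0 0 0 0 0" --pt "0 0 0.3 0 0 0" --pt "0 0 0.3 0 0 0" --pt "0 0 0.15 0 0 0" --pt "0 0 0.15 0 0 0" --pt "0 0 0.15 0 0 0" --pt "0 0 0.1 0 0 0" --pt "0 0 0 0 0 0" --pt "0 0 0 0 0 0" --gripper 1

```text
time: 13.3
tool_pos: [0.6244, 0.09, 0.1107]
ee_rot: [-3.141, -0.002, 3.057]
wrist_force: [-0.1, 0.4, -0.0]
width: 0.0005
finger_force: 0.0
```

```bash
python3 g.py
```

```text
t 13.3 tcp st [0.05447998 0.01241602] z 0.11071654548652564 rot [-3.14147812e+00 -2.40519336e-03  3.05688144e+00] F st [-0.2, 0.4, -0.0] M [-0.01617921  0.01329703  0.00127281] w 0.00047407815353453904 0.0
```

Request:
drive_tool --pt "-0.03 0 0.04 0 0 0" --pt "0 0 0.04 0 0 0" --pt "0 0 0 0 0 0"

```text
time: 13.68
tool_pos: [0.6265, 0.0899, 0.1082]
ee_rot: [3.141, 0.0, 3.057]
wrist_force: [0.1, -0.3, 0.5]
width: 0.0005
finger_force: 0.0
```

Request:
drive_tool --pt "0 0 -0.3 0 0 0" --pt "0 0 -0.7 0 0 0" --pt "0 0 -0.7 0 0 0" --pt "0 0 -0.7 0 0 0" --pt "0 0 0 0 0 0" --pt "0 0 0 0 0 0"

```text
time: 14.42
tool_pos: [0.6261, 0.0898, 0.2034]
ee_rot: [-3.142, -0.001, 3.057]
wrist_force: [-0.2, 0.2, 0.0]
width: 0.0005
finger_force: 0.0
```

```bash
python3 g.py;  python3 - <<'E'
from h import *
s=snapshot("wrist"); cv2.imwrite("pics/w5.png",s["image"])
P=world(s); k=(s["image"].max(-1)<50)&(P[...,2]>.08)&(P[...,2]<.14)
q=P[k]; d=st(q); n=(abs(d[:,1]-.012)<.02)&(d[:,0]>.03)&(d[:,0]<.08)
print(n.sum(),d[n].mean(0),d[n].min(0),d[n].max(0),q[n][:,2].max(),q[n][:,2].min())
E
```

```text
t 14.425 tcp st [0.05616098 0.01236647] z 0.20343153088359814 rot [-3.14150732e+00 -1.18636850e-03  3.05681308e+00] F st [-0.2, 0.1, 0.0] M [-0.01431501  0.03322863 -0.02400366] w 0.0005394716543267351 0.0
478 [0.05666253 0.01179619] [0.04825826 0.00207679] [0.06794916 0.02134703] 0.10761922128815112 0.09481450644500833
```

View pics/w5.png

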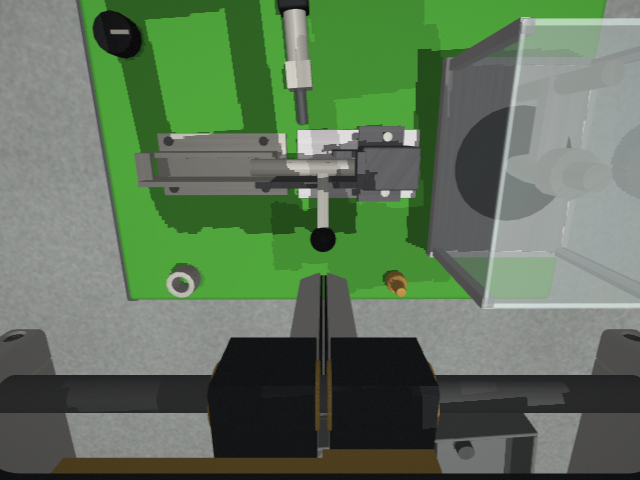

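The view shows the handle lying in the notch with the knob at (322,239). The knob's top is at 108 mm, so the handle is turned about 1.36 rad, and the gripper is clear. Handing in.

```bash
python3 -c "
from bench import close_job; print(close_job())"
```

```text
the job is handed in; nothing more can be done
None
```

I slid the bolt across and turned its handle down into the keeper's notch (about 1.3–1.4 rad by camera), then let go with the gripper clear and handed the job in at about 14.5 s; the judge's verdict wasn't shown.

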